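# Load the bottle lifter and hold its cam at the top

### The arm

A 7-joint arm with a two-finger parallel gripper is mounted at the origin on a cart in front of the work surface, level with it; the furniture and walls round the work are solid. World frame = base frame: x ahead of the robot, y to its left, z up, the work surface at z = 0. Lengths are in m, angles in rad, forces in N, time in s.
With the tool pointing down it reaches from about 0.35 to 0.9 m from the base axis. Payload 7.2 kg.
Tool frame: the origin (TCP) lies at the very end of the fingers, on their centre line; the grasp point (between the pads) lies env.pinch_z behind it (env.pinch_z is the distance from the TCP to the grasp point, in m); z points along the fingers, x is the direction in which the jaws open and shut, and the axes are right-handed (so a half turn about z gives the same grasp; the last joint's range is limited). The gripper opens to 85 mm and grips with 20 to 120 N. Pads are 22 mm wide; open, the fingers measure 114 mm over their backs; the gripper's body (76 mm by 85 mm) begins 54 mm behind the grasp point. The pads swing forward as they close: fully open they stand 13 mm farther back than shut.
Start: joints at [-1.294, 0.411, -0.013, 1.596, 0.006, 1.134, -0.082], TCP at [0.211, 0.588, 0.231] pointing down, gripper open.
Joint ranges: [-2.95, 2.95], [-0.29, 1.99], [-1.47, 1.44], [0.14, 2.54], [-1.03, 4.17], [0.13, 1.85], [-2.86, 2.86]. Speed limits (rad/s): [2.39, 2.39, 3.01, 3.01, 3.14, 3.14, 3.14].

### API

Orientations are given as a unit quaternion [w, x, y, z].
In Python, from cell import env gives the robot as it stands.
- The arm moves only by the shell command python3 -m pendant 'ROWS' [FORCE]. ROWS is JSON, a list of rows, each an object with "twist": the turn, a rotation vector about the world's x, y, z in units of pi/4 rad (1.0 is pi/4 rad), a list of three; "travel": the shift along the world's x, y, z in units of 15 cm (1.0 is 15 cm), a list of three; "gripper": the gripper command: -1 is fully open, 1 is shut, values between are in proportion. A call has 1 to 10 rows; each row is the pose to reach, as a shift and turn from the pose commanded when the call began; what a row does not reach only later rows make up. A row lasts 1/8 s, in which the tool goes at most 62.5 mm and 10.7 degrees, less where a joint would pass 70% of its speed; a pose out of reach is approached as far as the arm can. A call with a number of a shift or a turn outside -1 to 1 is refused whole. A call with a gripper value outside its range is refused whole. The fingers move at their own pace and stop on an object; FORCE is the grip in N (left out, the last holds). Time passes only in rows, so rows that repeat a pose let the fingers close. It gives the time, the measured TCP pose, the force and the opening at its end, in the units of the state.
- env.get_obs(): the state, without advancing time (a new reading comes with each control period).
- env.capture(name): name is "scene" or "top" or "wrist"; returns a dict with "image" (480x640x3 uint8, blue, green, red), "intrinsics" (3x3 intrinsics, pixels), "T" (4x4, takes a point from camera to world coordinates). Camera axes: x right, y up, looking along -z (the intrinsics and any distortion apply to the point x, -y, -z); pixel columns grow to the right and rows downward; lengths in m; the calibration is good to about 2 mm. A picture is of the moment at which its call begins. There is no depth.
- env.sign_off(): hands the job in, once; it reports no verdict.
The state is a dict: "clock": time; "joint_pos": joint angles; "joint_velocities": joint speeds; "joint_torque": joint torques, N m; "ee_pos": TCP position; "tcp_rot": TCP orientation; "force": force on the tool from outside, world axes, zero at the start; "torque": the same for the moment, N m; "opening": opening from 0.0 (shut) to 1.0 (fully open).
Only numpy, scipy, OpenCV 4.12 (cv2) and the standard library are available. Lean on these libraries where they do the work, as an engineer would, in place of code of your own. Each camera call takes 0.05 s, during which the arm holds its last target.

### The job

Put the two small amber bottles with black caps, one by one, into the two bores of the bottle lifter, one in each, kept upright and let go so that they stand on its lift plate while the lever is still down. Then take the cam lever by its black grip and swing it up until it stands upright, where the cam lifts the bottles highest for their labels to be read, and finish while still holding it there: it springs back down if let go. Leave the box of cover glasses, the taller dropper bottle and the marker alone.

Things in the scene. Friction and masses are not known exactly. Their poses are not given: they have to be found in the camera images.
- bottle_a: Small amber bottle with a black cap, standing loose and upright on the bench: body 27 mm across, and 27 mm wide to the fingers up to 48 mm; cap 18 mm across from 47 to 57 mm above the underside; 57 mm tall, about 30 g. Origin at the centre of its flat underside, z up. The two bottles are alike; there is only bench around them.
- bottle_b: Small amber bottle with a black cap, standing loose and upright on the bench: body 27 mm across, and 27 mm wide to the fingers up to 48 mm; cap 18 mm across from 47 to 57 mm above the underside; 57 mm tall, about 30 g. Origin at the centre of its flat underside, z up. The two bottles are alike; there is only bench around them.
- bottle_lifter: Fixed fixture: grey base plate 84 x 140 x 6 mm, on it an aluminium guide plate 46 x 100 mm on four posts (its top 34 mm above the bench) with two bores, and at the -y end an eccentric steel disc on a shaft with a lever. Origin on the bench under the middle of the guide plate, z up, y along it from the lever towards the plain end, -x the side to which the lever leans when down.
- bore_left (a point): Centre of the mouth of the +y (far from the lever) bore, on top of the guide plate (34 mm above the bench). The bore is vertical, 31 mm wide, and goes through the 8 mm thick guide plate; under it lies the lift plate on which the bottle stands: its upper side is 12 mm above the bench with the lever down (a seated bottle's cap is then 59 to 69 mm above the bench), 24 mm at the highest lift.
- bore_right (a point): Centre of the mouth of the -y (next to the lever) bore, on top of the guide plate (34 mm above the bench). The bore is vertical, 31 mm wide, and goes through the 8 mm thick guide plate; under it lies the lift plate on which the bottle stands: its upper side is 12 mm above the bench with the lever down (a seated bottle's cap is then 59 to 69 mm above the bench), 24 mm at the highest lift.
- lever_axis (a point): Point on the lever's shaft, in the plane in which the lever swings: 89 mm to -y of the lifter's origin and 24 mm above the bench. The shaft is parallel to the lifter's y axis.
- lever_grip: Black cross bar on the lever's end, 18 mm thick, 36 mm long along the lifter's y; a sleeve that revolves freely about its long axis, so it can be held by its ends as the lever swings. Origin: its centre, 85 mm from the shaft axis: 38 mm above the bench, 84 mm to the lifter's -x of the shaft when down; 109 mm up, straight above the shaft, when upright. An 11 mm rod joins its middle to the shaft.
- lift_lever (a joint): Angle of the cam lever, rad: 0 lying down (80 degrees from upright, leaning to the lifter's -x), grows as it swings up about the lifter's +y axis, 1.40 standing upright = highest lift (12 mm), stop at 2.3 beyond the top, where the lift falls again. A spring pulls it back to 0 all the way; holding it upright takes about 3 N at the grip.
- cover_box: Flat box, 34 x 34 mm, 17 mm tall, loose; to be left alone. Origin at the centre of its underside.
- dropper_bottle: Amber dropper bottle, 33 mm across, 82 mm tall, loose; to be left alone. Origin at the centre of its underside.
- marker: Marker pen lying on the bench, 132 mm long, 14 mm thick, loose; to be left alone. Origin at the centre of its underside.
Not all that is in view belongs to the job. Leave any green or yellow look-alike of the bottle_b alone.

How it is judged:
By the outcome, as a careful person would: the job done as asked, in the order asked, and still so for the second after the job is handed in, while the arm keeps its last pose, push and grip.
It also fails if it takes over 59 s, if anything falls off the work surface, if the arm or the gripper's body presses on something with over 40 N, if the wrist force passes 120 N, or if a joint passes its speed limit or range.

## Working session

There is one attempt and no reset: what is moved stays moved. The work goes in short steps, Python scripts to look and compute and a shell command to move; the robot and the scene stay as the last step left them, time stands still between calls to the robot, and variables do not carry over. Pictures are saved under pics/ and viewed, and the job is handed in when it is done.

```bash
mkdir -p pics; ls; python3 - <<'E'
from cell import env
import cv2
print(env.get_obs(), env.pinch_z)
for n in ["scene","top","wrist"]:
    c=env.capture(n); cv2.imwrite(f"pics/{n}0.png",c["image"]); print(n,c["intrinsics"],c["T"])
E
```

```text
pics
{'clock': 0.0, 'joint_pos': array([-1.29421162,  0.41191604, -0.01271444,  1.59706272,  0.00560892,
        1.13430518, -0.08220244]), 'joint_velocities': array([-0.00037149,  0.00036851,  0.00102665,  0.00127315, -0.0017703 ,
       -0.00029204, -0.00092549]), 'joint_torque': array([-3.06720603e-04, -6.00609255e+01,  6.82329275e-01, -2.99419338e+01,
        1.39648182e-02,  1.06208134e-02, -1.30482070e-05]), 'ee_pos': array([0.21111587, 0.58772405, 0.23043537]), 'tcp_rot': array([ 5.25932468e-04,  8.17913971e-01,  5.75339944e-01, -6.39255000e-04]), 'force': array([ 0.30871571, -0.40840881,  0.59009279]), 'torque': array([ 0.02718766,  0.00960085, -0.06444643]), 'opening': 0.9969930130542753} 0.0187
scene [[434.97695033   0.         323.42858115]
 [  0.         434.97695033 239.12215825]
 [  0.           0.           1.        ]] [[-0.42400203  0.63718674 -0.64359563 -0.09676876]
 [-0.90564006 -0.30316377  0.29649252  0.27203679]
 [-0.00619378  0.70857941  0.70560389  0.69152728]
 [ 0.          0.          0.          1.        ]]
top [[618.57695398   0.         318.63995161]
 [  0.         618.57695398 248.89143859]
 [  0.           0.           1.        ]] [[ 0.02492378  0.9978815  -0.06009426  0.41634288]
 [-0.99967077  0.0252448   0.00458857 -0.01647276]
 [ 0.00609592  0.05996011  0.99818216  1.45638997]
 [ 0.          0.          0.          1.        ]]
wrist [[393.6431936    0.         314.89565713]
 [  0.         393.6431936  238.93721726]
 [  0.           0.           1.        ]] [[ 0.3372734  -0.9034957  -0.26446584  0.14476464]
 [ 0.94140475  0.32311202  0.09672499  0.61283936]
 [-0.00193852 -0.28159216  0.95953223  0.37446507]
 [ 0.          0.          0.          1.        ]]
```

View pics/scene0.png

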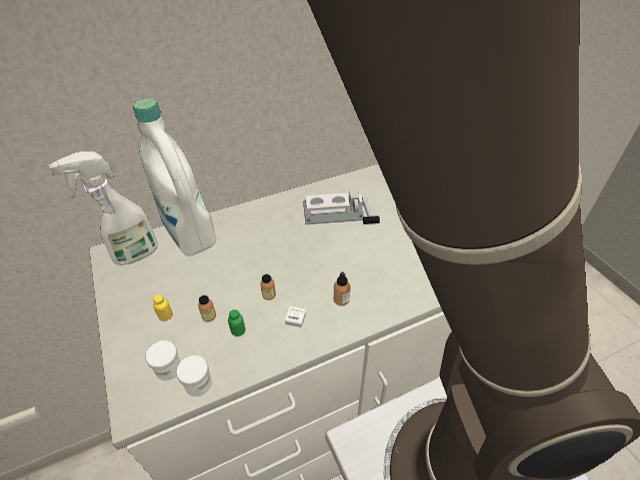

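View pics/top0.png

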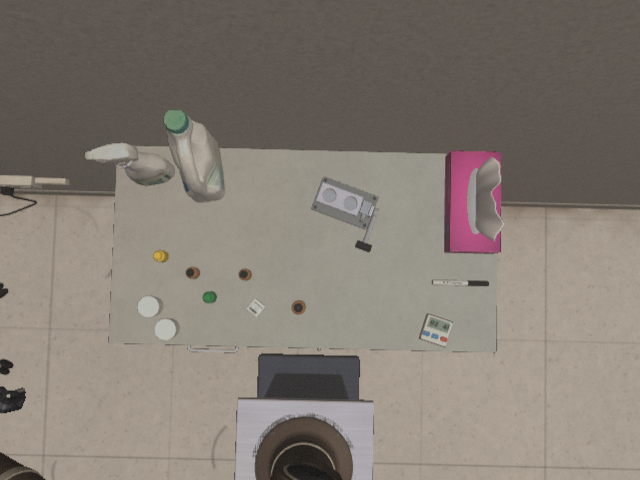

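View pics/wrist0.png

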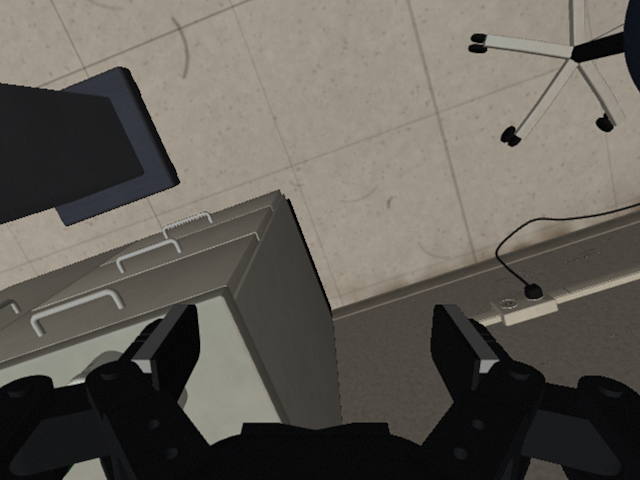

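```bash
python3 - <<'E'
import cv2,numpy as np
t=cv2.imread("pics/top0.png");s=cv2.imread("pics/scene0.png")
a=cv2.resize(t[235:325,135:325],None,fx=4,fy=4,interpolation=cv2.INTER_CUBIC)
b=cv2.resize(t[170:260,300:390],None,fx=6,fy=6,interpolation=cv2.INTER_CUBIC)
c=cv2.resize(s[255:345,140:360],None,fx=3.6,fy=3.6,interpolation=cv2.INTER_CUBIC)
d=cv2.resize(s[180:235,290:390],None,fx=7,fy=7,interpolation=cv2.INTER_CUBIC)
for n,i in zip("abcd",(a,b,c,d)): cv2.imwrite(f"pics/c_{n}.png",i)
E
```

```text
(no output)
```

View pics/c_a.png

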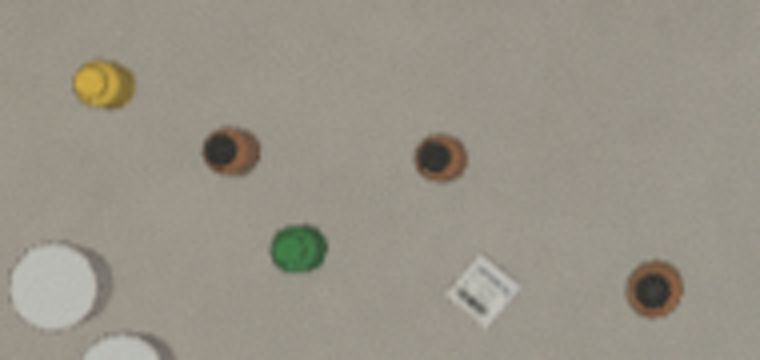

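View pics/c_b.png

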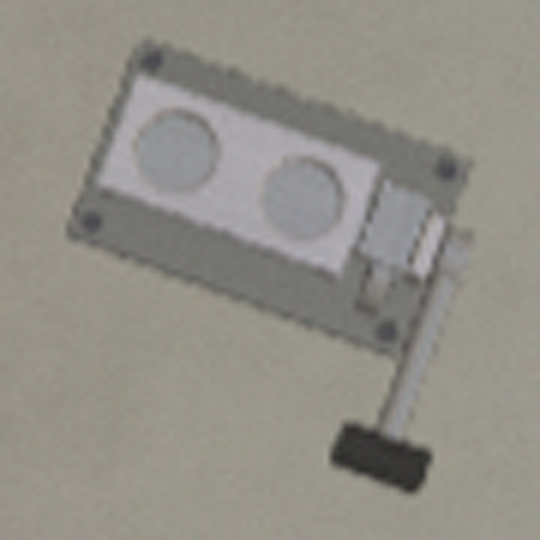

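View pics/c_c.png

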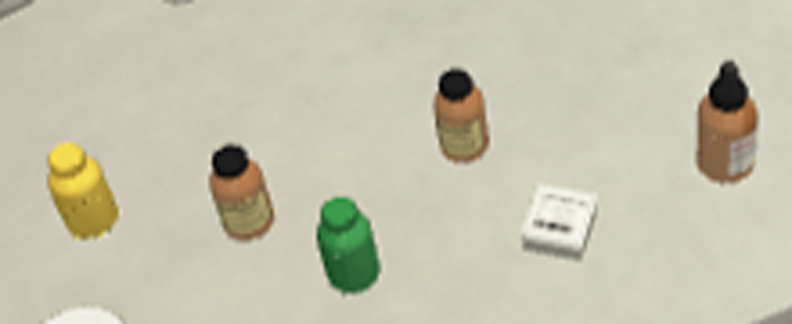

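View pics/c_d.png

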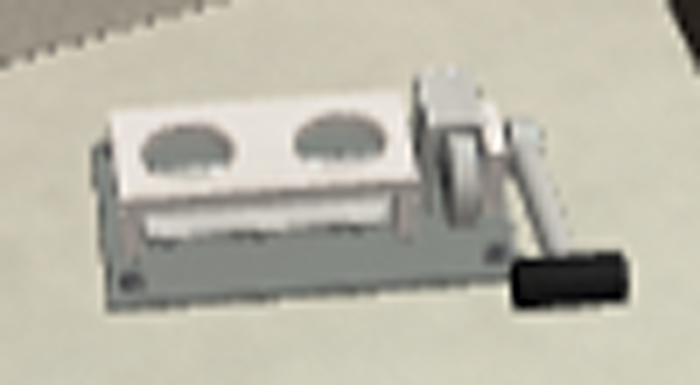

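```bash
cat > h.py <<'E'
import numpy as np,cv2
def ray(K,T,u,v):
    d=np.array([(u-K[0,2])/K[0,0],-(v-K[1,2])/K[1,1],-1.]); return T[:3,3],T[:3,:3]@d
def onz(K,T,u,v,z):
    o,d=ray(K,T,u,v); return o+d*(z-o[2])/d[2]
def proj(K,T,p):
    q=T[:3,:3].T@(np.asarray(p)-T[:3,3]); return np.array([K[0,0]*q[0]/-q[2]+K[0,2],-K[1,1]*q[1]/-q[2]+K[1,2]])
E
python3 - <<'E'
from h import *; from cell import env
K={};T={}
for n in("top","scene"):
    c=env.capture(n);K[n],T[n]=c["intrinsics"],c["T"]
f=lambda n,u,v,z:print(n,z,onz(K[n],T[n],u,v,z).round(4))
f("top",189.6,272.1,.057);f("top",243.1,273.6,.057)
g=lambda x,y,s,ox,oy:((x+.5)/s-.5+ox,(y+.5)/s-.5+oy)
f("scene",*g(230,154,3.6,140,255),.055);f("scene",*g(456,78,3.6,140,255),.055)
print("dropper");f("top",298,307,.08);print("box");f("top",256,308,.017)
print("bores")
f("top",328.9,194.4,.034);f("top",349.9,202.6,.034)
f("scene",*g(188,147,7,290,180),.034);f("scene",*g(340,135,7,290,180),.034)
print("grip");f("top",363.1,245.8,.044);f("scene",*g(571,278,7,290,180),.042)
E
```

```text
top 0.057 [0.4407 0.2671 0.057 ]
top 0.057 [0.4404 0.1463 0.057 ]
scene 0.055 [0.4411 0.2671 0.055 ]
scene 0.055 [0.4395 0.1459 0.055 ]
dropper
top 0.08 [0.3691 0.0197 0.08  ]
box
top 0.017 [0.3622 0.1186 0.017 ]
bores
top 0.034 [ 0.629  -0.0436  0.034 ]
top 0.034 [ 0.6111 -0.0927  0.034 ]
scene 0.034 [ 0.6264 -0.0439  0.034 ]
scene 0.034 [ 0.6101 -0.0928  0.034 ]
grip
top 0.044 [ 0.511  -0.1245  0.044 ]
scene 0.042 [ 0.5067 -0.1228  0.042 ]
```

```bash
R='{"twist":[0,0,-0.667],"travel":[0.51,-0.713,-0.2],"gripper":-1}'; echo; python3 -m pendant '[{"twist":[0,0,-0.667],"travel":[0.51,-0.713,-0.2],"gripper":-1},{"twist":[0,0,-0.667],"travel":[0.51,-0.713,-0.2],"gripper":-1},{"twist":[0,0,-0.667],"travel":[0.51,-0.713,-0.2],"gripper":-1},{"twist":[0,0,-0.667],"travel":[0.51,-0.713,-0.2],"gripper":-1}]'
```

```text
clock: 0.75
ee_pos: [0.2884, 0.4805, 0.2013]
tcp_rot: [0.0, 0.939, 0.343, 0.0]
force: [-1.4, 0.5, 0.4]
opening: 0.999
```

```bash
python3 -m pendant '[{"twist":[0,0,-0.667],"travel":[0.51,-0.713,-0.2],"gripper":-1},{"twist":[0,0,-0.667],"travel":[0.51,-0.713,-0.2],"gripper":-1},{"twist":[0,0,-0.667],"travel":[0.51,-0.713,-0.2],"gripper":-1},{"twist":[0,0,-0.667],"travel":[0.51,-0.713,-0.2],"gripper":-1}]'
```

```text
clock: 1.25
ee_pos: [0.3642, 0.375, 0.1714]
tcp_rot: [-0.0, 0.996, 0.091, 0.0]
force: [-0.8, 1.6, -0.7]
opening: 0.999
```

```bash
python3 -m pendant '[{"twist":[0,0,-0.667],"travel":[0.51,-0.713,-0.2],"gripper":-1},{"twist":[0,0,-0.667],"travel":[0.51,-0.713,-0.2],"gripper":-1},{"twist":[0,0,-0.667],"travel":[0.51,-0.713,-0.2],"gripper":-1},{"twist":[0,0,-0.667],"travel":[0.51,-0.713,-0.2],"gripper":-1},{"twist":[0,0,-0.667],"travel":[0.51,-0.713,-0.2],"gripper":-1}]'
python3 - <<'E'
from h import *; from cell import env
print(env.get_obs()["joint_pos"].round(2))
c=env.capture("wrist");cv2.imwrite("pics/w1.png",c["image"]);print(c["T"].round(4))
for p in [(.4407,.2671,.057),(.4407,.2671,0)]:print(proj(c["intrinsics"],c["T"],p))
E
```

```text
clock: 1.88
ee_pos: [0.4399, 0.2698, 0.1415]
tcp_rot: [-0.0, 0.986, -0.167, -0.0]
force: [-0.6, 0.4, -0.9]
opening: 0.999
[-0.97  0.34  0.41  1.98 -0.18  0.85 -0.8 ]
[[ 9.442e-01  3.161e-01  9.270e-02  4.644e-01]
 [-3.294e-01  9.062e-01  2.652e-01  3.378e-01]
 [-2.000e-04 -2.810e-01  9.597e-01  2.855e-01]
 [ 0.000e+00  0.000e+00  0.000e+00  1.000e+00]]
[316.50744676 251.05061597]
[316.22378552 227.43034303]
```

View pics/w1.png

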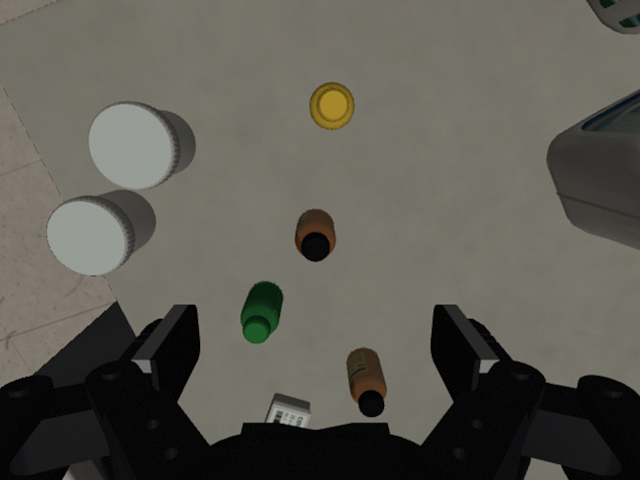

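```bash
python3 - <<'E'
from h import *
i=cv2.imread("pics/w1.png")
cv2.imwrite("pics/c1.png",cv2.resize(i[195:275,270:360],None,fx=6,fy=6,interpolation=cv2.INTER_CUBIC))
E
```

```text
(no output)
```

View pics/c1.png

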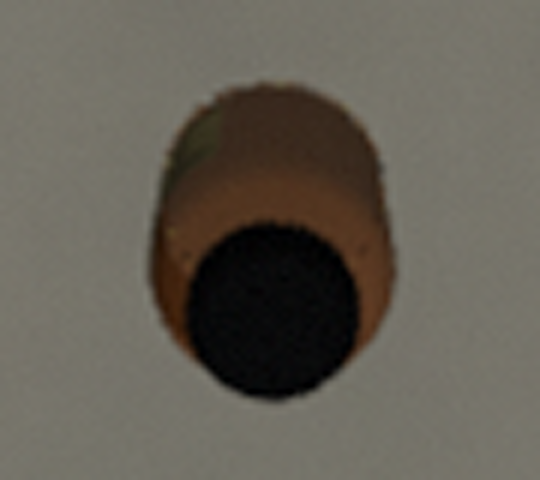

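```bash
python3 - <<'E'
from h import *; from cell import env
c=env.capture("wrist");K,T=c["intrinsics"],c["T"]
print(onz(K,T,315.6,248.2,.057)); o=env.get_obs();print(o["ee_pos"])
p=o["ee_pos"];print((onz(K,T,315.6,248.2,.057)-p)/.15)
E
```

```text
[0.44079889 0.26879053 0.057     ]
[0.44001716 0.2692447  0.14151955]
[ 0.00521154 -0.00302778 -0.56346367]
```

```bash
python3 -m pendant '[{"twist":[0,0,0],"travel":[0.005,0,-0.4],"gripper":-1},{"twist":[0,0,0],"travel":[0.005,0,-0.7],"gripper":-1},{"twist":[0,0,0],"travel":[0.005,0,-0.78],"gripper":-1},{"twist":[0,0,0],"travel":[0.005,0,-0.78],"gripper":-1},{"twist":[0,0,0],"travel":[0.005,0,-0.78],"gripper":1},{"twist":[0,0,0],"travel":[0.005,0,-0.78],"gripper":1},{"twist":[0,0,0],"travel":[0.005,0,-0.78],"gripper":1},{"twist":[0,0,0],"travel":[0.005,0,-0.78],"gripper":1},{"twist":[0,0,0],"travel":[0.005,0,-0.78],"gripper":1},{"twist":[0,0,0],"travel":[0.005,0,-0.78],"gripper":1}]' 30
```

```text
clock: 3.22
ee_pos: [0.4419, 0.2678, 0.0251]
tcp_rot: [-0.001, 0.985, -0.172, 0.0]
force: [-2.0, 0.2, 7.3]
opening: 0.3
```

```bash
python3 -m pendant '[{"twist":[0,0,0],"travel":[0,0,0.2],"gripper":1},{"twist":[0,0,0],"travel":[0,0,0.5],"gripper":1},{"twist":[0,0,0],"travel":[0.1,-0.16,0.8],"gripper":1},{"twist":[0,0,0],"travel":[0.31,-0.519,0.8],"gripper":1},{"twist":[0,0,0],"travel":[0.415,-0.692,0.8],"gripper":1}]'
python3 -m pendant '[{"twist":[0,0,0],"travel":[0.2,-0.33,0],"gripper":1},{"twist":[0,0,0],"travel":[0.4,-0.68,0],"gripper":1},{"twist":[0,0,0],"travel":[0.55,-0.92,0],"gripper":1},{"twist":[0,0,0],"travel":[0.55,-0.92,0],"gripper":1}]'
python3 - <<'E'
from h import *; from cell import env
o=env.get_obs();print(o["ee_pos"],o["force"])
c=env.capture("wrist");cv2.imwrite("pics/w2.png",c["image"])
for p in [(.628,-.0437,.034),(.6107,-.0927,.034)]:print(proj(c["intrinsics"],c["T"],p))
E
```

```text
clock: 3.85
ee_pos: [0.5053, 0.1607, 0.1456]
tcp_rot: [-0.0, 0.985, -0.173, 0.001]
force: [0.4, 1.3, -1.1]
opening: 0.305
clock: 4.35
ee_pos: [0.5874, 0.0211, 0.1446]
tcp_rot: [0.001, 0.985, -0.175, 0.001]
force: [-0.1, 0.6, 0.3]
opening: 0.307
[0.58743192 0.02105502 0.14457389] [-0.11028414  0.61234204  0.3145737 ]
[399.11119443 299.15723066]
[395.68030664 363.15469089]
```

View pics/w2.png

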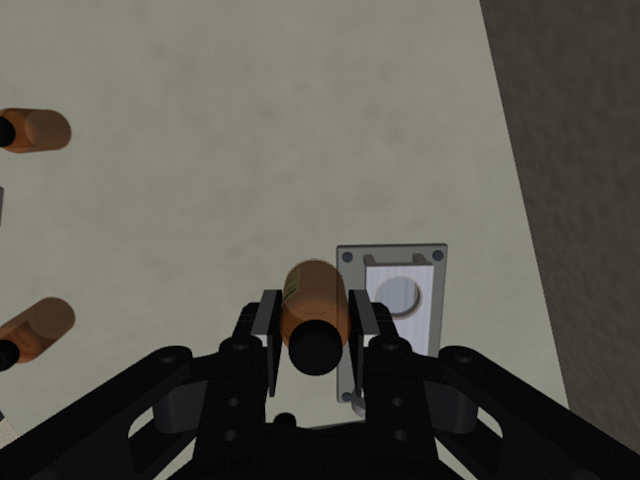

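```bash
python3 - <<'E'
from h import *
i=cv2.imread("pics/w2.png")
cv2.imwrite("pics/c2.png",cv2.resize(i[235:335,330:455],None,fx=6,fy=6,interpolation=cv2.INTER_CUBIC))
E
```

```text
(no output)
```

View pics/c2.png

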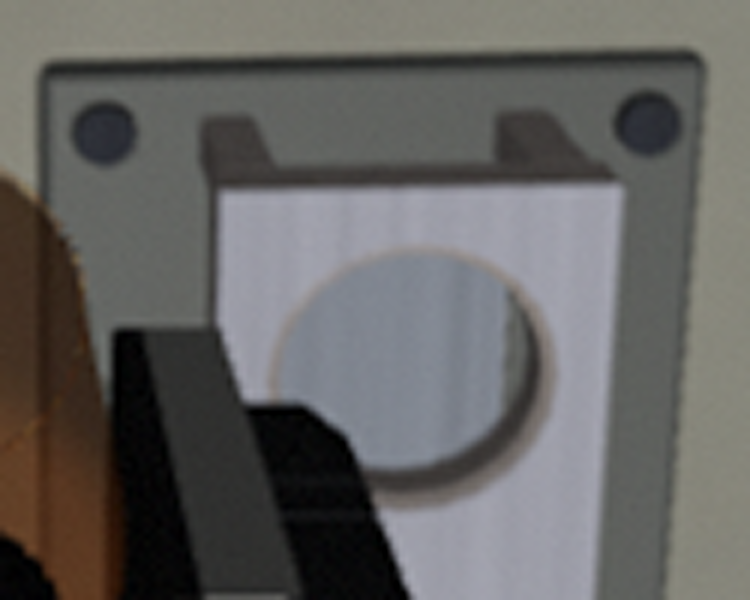

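```bash
python3 - <<'E'
from h import *; from cell import env
c=env.capture("wrist");K,T=c["intrinsics"],c["T"]
o=env.get_obs();b=onz(K,T,398.3,297.5,.034);print(b,o["ee_pos"],o["tcp_rot"])
R=T[:3,:3]
# lifter end edge & plate edge directions
g=lambda x,y:((x+.5)/6-.5+330,(y+.5)/6-.5+235)
e=[onz(K,T,*g(x,y),.034) for x,y in((217,187),(625,183))];d=e[1]-e[0];print("yaw plate",np.degrees(np.arctan2(d[1],d[0])),np.linalg.norm(d))
mid=(e[0]+e[1])/2;print("mid end",mid)
e=[onz(K,T,*g(x,y),.006) for x,y in((105,132),(648,123))];d=e[1]-e[0];print("yaw",np.degrees(np.arctan2(d[1],d[0])),np.linalg.norm(d))
# held bottle: cap top centre predicted at TCP xy
x=o["ee_pos"]+[0,0,-.025+.057];print(proj(K,T,x))
print((b-o["ee_pos"])/.15)
E
```

```text
[ 0.62687635 -0.03913656  0.034     ] [0.58596175 0.02542119 0.14412471] [-8.01568137e-05  9.85018296e-01 -1.72449547e-01 -3.23731215e-04]
yaw plate -19.360647359196182 0.0466691297883945
mid end [ 0.63465178 -0.01640932  0.034     ]
yaw -18.95443341175857 0.06843630054118073
[309.53883029 351.71061176]
[ 0.27276396 -0.430385   -0.73416476]
```

```bash
python3 - <<'E'
from h import *; from cell import env
c=env.capture("wrist");K,T=c["intrinsics"],c["T"]
print(env.get_obs()["ee_pos"]); np.savez("w3.npz",K=K,T=T)
i=c["image"]
cv2.imwrite("pics/w3.png",i)
cv2.imwrite("pics/c3.png",cv2.resize(i[235:335,330:455],None,fx=6,fy=6,interpolation=cv2.INTER_CUBIC))
cv2.imwrite("pics/c3b.png",cv2.resize(i[250:390,250:380],None,fx=4,fy=4,interpolation=cv2.INTER_CUBIC))
E
```

```text
[0.58572675 0.02646329 0.14409611]
```

View pics/c3.png

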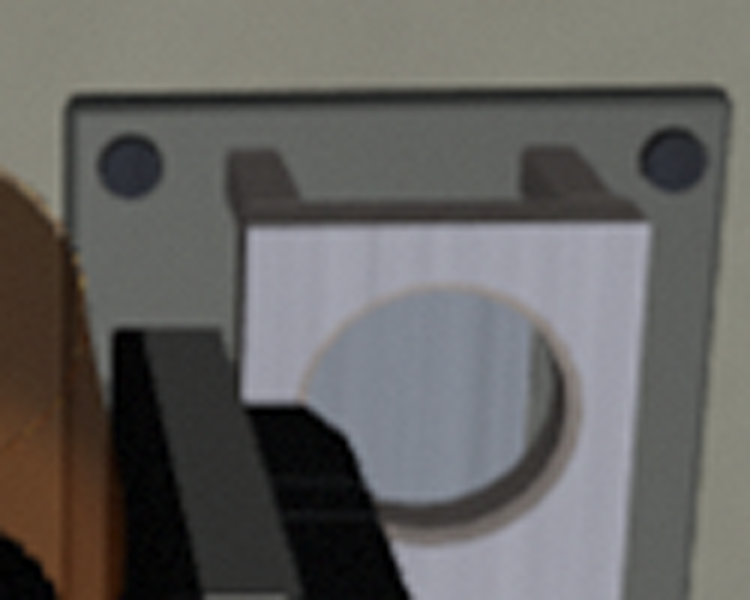

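View pics/c3b.png

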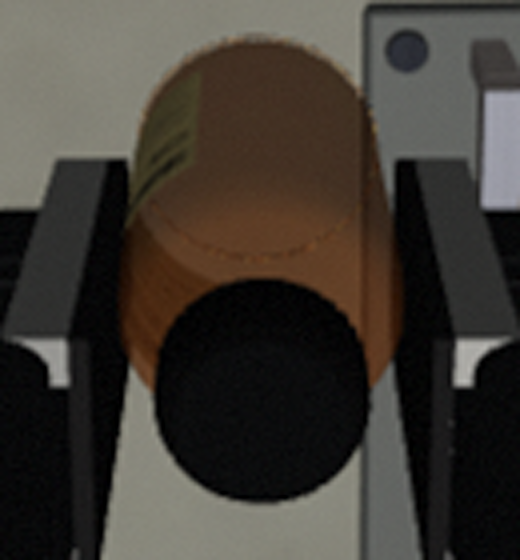

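```bash
python3 - <<'E'
from h import *; from cell import env
z=np.load("w3.npz");K,T=z["K"],z["T"]
o=np.array([0.58572675,0.02646329,0.14409611]);cmd=np.array([.5860,.025,.1430])
b=onz(K,T,403.0,303.7,.034)
cap=onz(K,T,315.3,349.6,.144+.032);print("bore",b,"cap",cap,"tcp",o)
g=lambda x,y:((x+.5)/6-.5+330,(y+.5)/6-.5+235)
e=[onz(K,T,*g(x,y),.034) for x,y in((246,227),(652,223))];d=e[1]-e[0];print("yaw",np.degrees(np.arctan2(d[1],d[0])),np.linalg.norm(d))
m=(e[0]+e[1])/2;a=np.radians(-19.6);yh=np.array([-np.sin(a),np.cos(a),0]);print("origin via end", m-.05*yh, "left bore via end if ±26",m-.024*yh)
for t in (315.3,): 
  # bottle bottom far rim at (255,35) in c3b -> z=.144-.025
  bt=onz(K,T,250+255.5/4-.5,250+35.5/4-.5,.119);print("bottom rim far pt",bt, "centre",bt-.0135*yh)
print("move to align wrist",(b-cap)[:2]/.15, "by tcp",(b-o)[:2]/.15)
E
```

```text
bore [ 0.62819813 -0.04278791  0.034     ] cap [0.58747536 0.0272648  0.176     ] tcp [0.58572675 0.02646329 0.14409611]
yaw -19.200150279021518 0.046628739575192056
origin via end [ 0.61901552 -0.06724534  0.034     ] left bore via end if ±26 [ 0.62773726 -0.04275185  0.034     ]
bottom rim far pt [0.59052375 0.03823533 0.119     ] centre [0.58599516 0.02551755 0.119     ]
move to align wrist [ 0.27148516 -0.46701807] by tcp [ 0.28314253 -0.46167465]
```

```bash
python3 -m pendant '[{"twist":[0,0,0],"travel":[0.14,-0.23,0],"gripper":1},{"twist":[0,0,0],"travel":[0.25,-0.41,0],"gripper":1},{"twist":[0,0,0],"travel":[0.276,-0.455,-0.1],"gripper":1},{"twist":[0,0,0],"travel":[0.276,-0.455,-0.2],"gripper":1},{"twist":[0,0,0],"travel":[0.276,-0.455,-0.35],"gripper":1},{"twist":[0,0,0],"travel":[0.276,-0.455,-0.35],"gripper":1},{"twist":[0,0,0],"travel":[0.276,-0.455,-0.35],"gripper":1},{"twist":[0,0,0],"travel":[0.276,-0.455,-0.35],"gripper":1}]'
python3 - <<'E'
from h import *; from cell import env
o=env.get_obs();print(o["ee_pos"],o["tcp_rot"])
c=env.capture("wrist");K,T=c["intrinsics"],c["T"];i=c["image"];np.savez("w4.npz",K=K,T=T,p=o["ee_pos"])
cv2.imwrite("pics/w4.png",i)
s=env.capture("scene")["image"];cv2.imwrite("pics/s4.png",cv2.resize(s[130:260,270:410],None,fx=4,fy=4,interpolation=cv2.INTER_CUBIC))
print(env.get_obs()["ee_pos"])
E
```

```text
clock: 5.5
ee_pos: [0.6281, -0.0422, 0.0926]
tcp_rot: [-0.0, 0.985, -0.172, 0.001]
force: [-0.3, -0.4, 0.1]
opening: 0.306
[ 0.62805561 -0.04222692  0.09262805] [-2.11362257e-04  9.85159924e-01 -1.71637830e-01  5.78044906e-04]
[ 0.62802862 -0.04249766  0.092532  ]
```

View pics/w4.png

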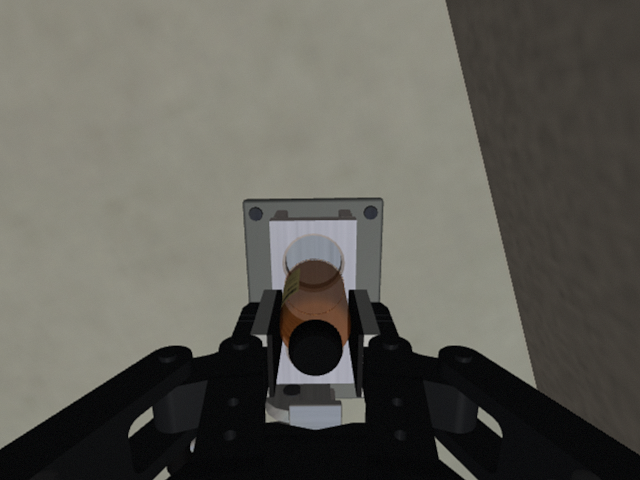

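View pics/s4.png

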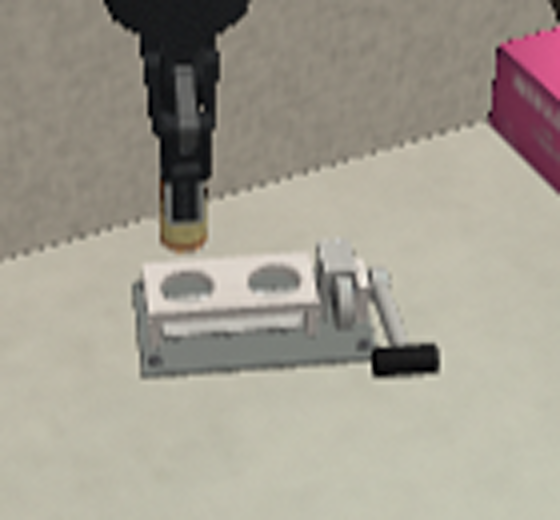

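```bash
python3 - <<'E'
from h import *
i=cv2.imread("pics/w4.png")
cv2.imwrite("pics/c4.png",cv2.resize(i[205:335,255:375],None,fx=4.5,fy=4.5,interpolation=cv2.INTER_CUBIC))
z=np.load("w4.npz");K,T,p=z["K"],z["T"],z["p"]
a=np.radians(-19.6);xh=np.array([np.cos(a),np.sin(a),0]);yh=np.array([-np.sin(a),np.cos(a),0])
g=lambda q:((q-[255,205]+.5)*4.5-.5).round(1)
for h in(.0926-.025,): 
  for n,v in(("far",yh),("L",-xh),("R",xh)):print(n,g(proj(K,T,[p[0],p[1],h]+.0135*v)))
b=np.array([.628,-.0428,.034])
for n,v in(("far",yh),("L",-xh),("R",xh),("near",-yh)):print("bore",n,g(proj(K,T,b+.0155*v)))
E
```

```text
far [263.8 243.4]
L [133.2 367.6]
R [395.2 366.9]
bore far [265.7 138.8]
bore L [138.3 262. ]
bore R [393.8 261.4]
bore near [266.5 379.7]
```

View pics/c4.png

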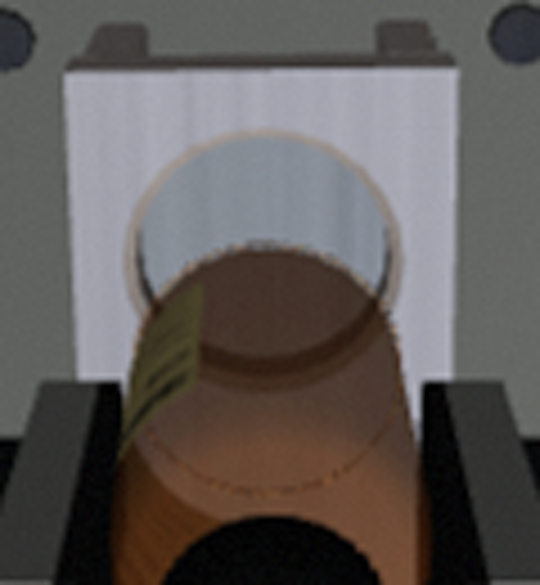

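```bash
python3 -m pendant '[{"twist":[0,0,0],"travel":[0,0,-0.1],"gripper":1},{"twist":[0,0,0],"travel":[0,0,-0.2],"gripper":1},{"twist":[0,0,0],"travel":[0,0,-0.3],"gripper":1},{"twist":[0,0,0],"travel":[0,0,-0.355],"gripper":1},{"twist":[0,0,0],"travel":[0,0,-0.355],"gripper":1},{"twist":[0,0,0],"travel":[0,0,-0.355],"gripper":1}]'
python3 - <<'E'
from h import *; from cell import env
i=env.capture("wrist")["image"];cv2.imwrite("pics/w5.png",i[180:400,220:420])
s=env.capture("scene")["image"];cv2.imwrite("pics/s5.png",cv2.resize(s[150:250,270:410],None,fx=4,fy=4,interpolation=cv2.INTER_CUBIC))
print(env.get_obs()["ee_pos"])
E
```

```text
clock: 6.35
ee_pos: [0.6278, -0.0428, 0.0385]
tcp_rot: [0.0, 0.985, -0.172, 0.0]
force: [-0.2, -0.3, -0.0]
opening: 0.307
[ 0.62785921 -0.04276607  0.03870744]
```

View pics/s5.png

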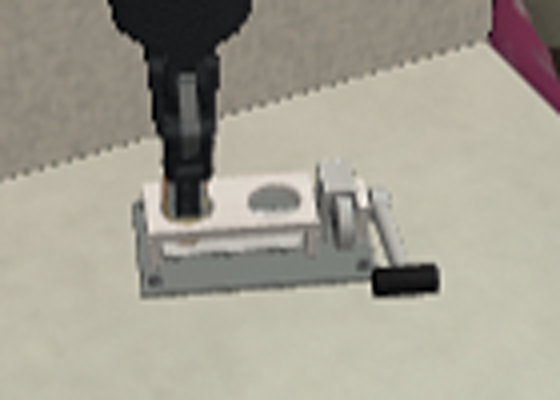

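```bash
python3 -m pendant '[{"twist":[0,0,0],"travel":[0,0,-0.005],"gripper":0},{"twist":[0,0,0],"travel":[0,0,-0.005],"gripper":-0.2},{"twist":[0,0,0],"travel":[0,0,-0.005],"gripper":-0.5},{"twist":[0,0,0],"travel":[0,0,-0.005],"gripper":-1},{"twist":[0,0,0],"travel":[0,0,0.1],"gripper":-1},{"twist":[0,0,0],"travel":[0,0,0.4],"gripper":-1},{"twist":[0,0,0],"travel":[-0.1,0.1,0.7],"gripper":-1},{"twist":[0,0,0],"travel":[-0.3,0.3,0.7],"gripper":-1},{"twist":[0,0,0],"travel":[-0.5,0.5,0.7],"gripper":-1}]'
python3 - <<'E'
from h import *; from cell import env
i=env.capture("wrist")["image"];cv2.imwrite("pics/w6.png",i)
s=env.capture("scene")["image"];cv2.imwrite("pics/s6.png",cv2.resize(s[150:250,270:410],None,fx=4,fy=4,interpolation=cv2.INTER_CUBIC))
E
```

```text
clock: 7.58
ee_pos: [0.5525, 0.0329, 0.1454]
tcp_rot: [-0.001, 0.985, -0.172, 0.001]
force: [-0.8, 1.2, 0.5]
opening: 1.001
```

View pics/s6.png

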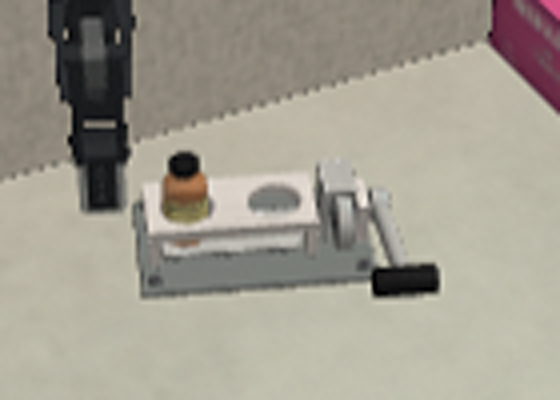

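```bash
python3 -m pendant '[{"twist":[0,0,0],"travel":[-0.3,0.3,0],"gripper":-1},{"twist":[0,0,0],"travel":[-0.6,0.62,0],"gripper":-1},{"twist":[0,0,0],"travel":[-0.753,0.765,0],"gripper":-1},{"twist":[0,0,0],"travel":[-0.753,0.765,0],"gripper":-1},{"twist":[0,0,0],"travel":[-0.753,0.765,0],"gripper":-1},{"twist":[0,0,0],"travel":[-0.753,0.765,0],"gripper":-1}]'
python3 - <<'E'
from h import *; from cell import env
o=env.get_obs();print(o["ee_pos"])
c=env.capture("wrist");K,T=c["intrinsics"],c["T"];i=c["image"];np.savez("w7.npz",K=K,T=T,p=o["ee_pos"])
print(env.get_obs()["ee_pos"],proj(K,T,(.44,.148,.057)))
cv2.imwrite("pics/w7.png",i);cv2.imwrite("pics/c7.png",cv2.resize(i[195:285,270:360],None,fx=6,fy=6,interpolation=cv2.INTER_CUBIC))
E
```

```text
clock: 8.43
ee_pos: [0.4408, 0.146, 0.1439]
tcp_rot: [0.0, 0.985, -0.173, 0.0]
force: [0.9, 0.1, 0.0]
opening: 1.0
[0.44084841 0.14600147 0.14387572]
[0.44065616 0.14601768 0.14372286] [311.2083648  243.73528611]
```

View pics/c7.png

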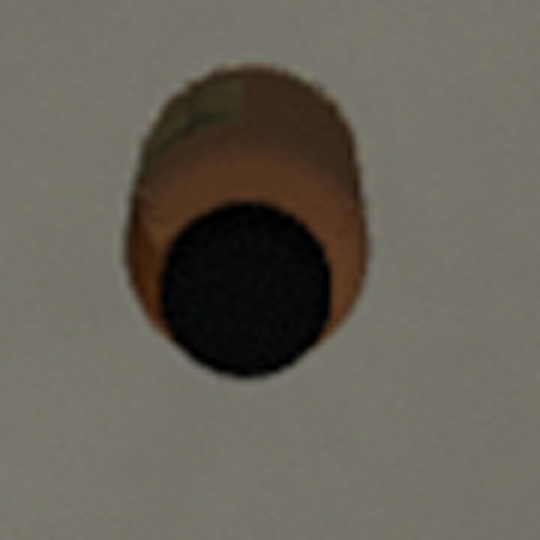

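View pics/w7.png

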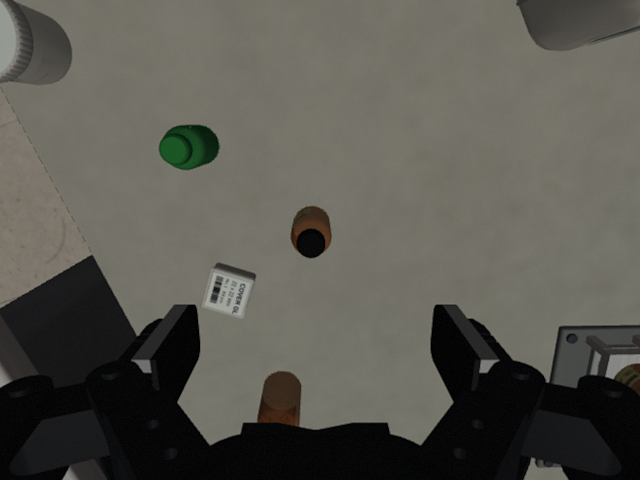

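```bash
python3 -m pendant '[{"twist":[0,0,0],"travel":[-0.006,0.011,-0.4],"gripper":-1},{"twist":[0,0,0],"travel":[-0.006,0.011,-0.7],"gripper":-1},{"twist":[0,0,0],"travel":[-0.006,0.011,-0.79],"gripper":-1},{"twist":[0,0,0],"travel":[-0.006,0.011,-0.79],"gripper":-1},{"twist":[0,0,0],"travel":[-0.006,0.011,-0.79],"gripper":1},{"twist":[0,0,0],"travel":[-0.006,0.011,-0.79],"gripper":1},{"twist":[0,0,0],"travel":[-0.006,0.011,-0.79],"gripper":1},{"twist":[0,0,0],"travel":[-0.006,0.011,-0.79],"gripper":1},{"twist":[0,0,0],"travel":[-0.006,0.011,-0.79],"gripper":1},{"twist":[0,0,0],"travel":[-0.006,0.011,-0.79],"gripper":1}]' 30
```

```text
clock: 9.72
ee_pos: [0.4393, 0.1491, 0.0259]
tcp_rot: [-0.001, 0.985, -0.172, 0.0]
force: [-1.3, -0.3, 9.3]
opening: 0.302
```

```bash
python3 -m pendant '[{"twist":[0,0,0],"travel":[0,0,0.2],"gripper":1},{"twist":[0,0,0],"travel":[0,0,0.5],"gripper":1},{"twist":[0,0,0],"travel":[0.1,-0.14,0.8],"gripper":1},{"twist":[0,0,0],"travel":[0.33,-0.46,0.8],"gripper":1},{"twist":[0,0,0],"travel":[0.57,-0.8,0.8],"gripper":1}]'
python3 -m pendant '[{"twist":[0,0,0],"travel":[0.24,-0.34,0],"gripper":1},{"twist":[0,0,0],"travel":[0.45,-0.64,0],"gripper":1},{"twist":[0,0,0],"travel":[0.57,-0.8,0],"gripper":1},{"twist":[0,0,0],"travel":[0.57,-0.8,-0.15],"gripper":1},{"twist":[0,0,0],"travel":[0.57,-0.8,-0.3],"gripper":1},{"twist":[0,0,0],"travel":[0.57,-0.8,-0.3],"gripper":1},{"twist":[0,0,0],"travel":[0.57,-0.8,-0.3],"gripper":1},{"twist":[0,0,0],"travel":[0.57,-0.8,-0.3],"gripper":1}]'
python3 - <<'E'
from h import *; from cell import env
o=env.get_obs();p=o["ee_pos"];print(p)
c=env.capture("wrist");K,T=c["intrinsics"],c["T"];i=c["image"]
print(env.get_obs()["ee_pos"])
cv2.imwrite("pics/w8.png",i);cv2.imwrite("pics/c8.png",cv2.resize(i[205:335,255:375],None,fx=4.5,fy=4.5,interpolation=cv2.INTER_CUBIC))
a=np.radians(-19.6);xh=np.array([np.cos(a),np.sin(a),0]);yh=np.array([-np.sin(a),np.cos(a),0])
g=lambda q:((q-[255,205]+.5)*4.5-.5).round(1)
for n,v in(("far",yh),("L",-xh),("R",xh)):print(n,g(proj(K,T,[p[0],p[1],p[2]-.0255]+.0135*v)))
b=np.array([.6106,-.0918,.034])
for n,v in(("far",yh),("L",-xh),("R",xh),("near",-yh)):print("bore",n,g(proj(K,T,b+.0155*v)))
E
```

```text
clock: 10.35
ee_pos: [0.5255, 0.0288, 0.1463]
tcp_rot: [-0.001, 0.985, -0.17, 0.001]
force: [0.8, 0.5, -0.4]
opening: 0.302
clock: 11.35
ee_pos: [0.6105, -0.0913, 0.1012]
tcp_rot: [-0.0, 0.985, -0.172, 0.001]
force: [0.6, -0.6, -0.3]
opening: 0.303
[ 0.61046958 -0.09127223  0.10123027]
[ 0.61038151 -0.09123652  0.10113235]
far [263.9 241.8]
L [133.7 365.8]
R [395.1 365. ]
bore far [267.  118.9]
bore L [144.4 238.1]
bore R [390.5 237.3]
bore near [267.8 351.9]
```

View pics/w8.png

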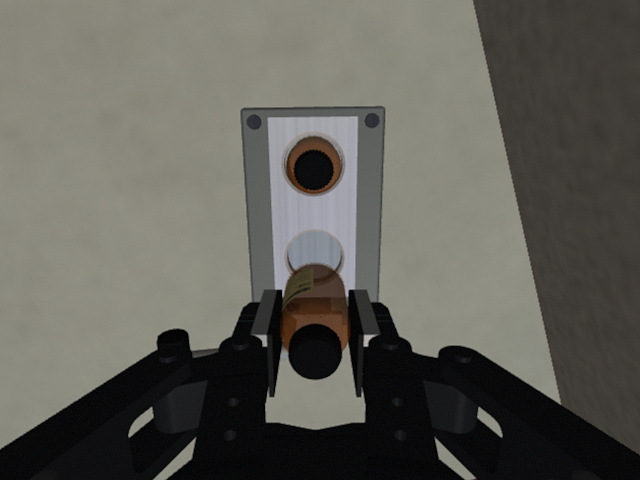

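View pics/c8.png

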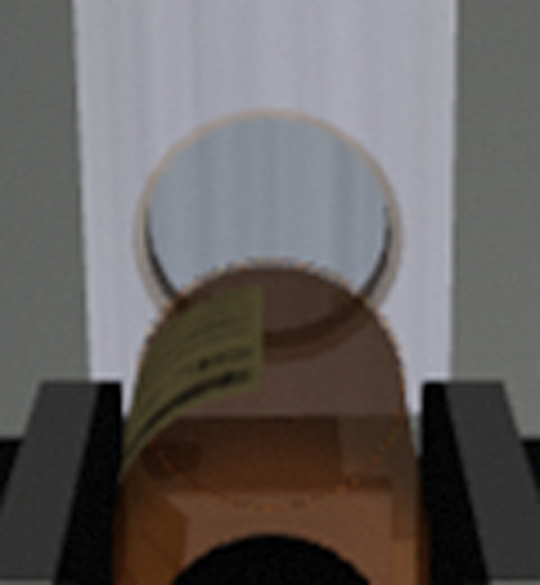

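```bash
python3 -m pendant '[{"twist":[0,0,0],"travel":[0.007,0.007,0],"gripper":1},{"twist":[0,0,0],"travel":[0.007,0.007,-0.1],"gripper":1},{"twist":[0,0,0],"travel":[0.007,0.007,-0.2],"gripper":1},{"twist":[0,0,0],"travel":[0.007,0.007,-0.25],"gripper":1},{"twist":[0,0,0],"travel":[0.007,0.007,-0.25],"gripper":1},{"twist":[0,0,0],"travel":[0.007,0.007,-0.25],"gripper":1}]'
python3 - <<'E'
from h import *; from cell import env
o=env.get_obs();p=o["ee_pos"];print(p)
c=env.capture("wrist");K,T=c["intrinsics"],c["T"];i=c["image"]
cv2.imwrite("pics/c9.png",cv2.resize(i[205:335,255:375],None,fx=4.5,fy=4.5,interpolation=cv2.INTER_CUBIC))
E
```

```text
clock: 12.15
ee_pos: [0.6111, -0.0904, 0.0627]
tcp_rot: [0.0, 0.985, -0.172, 0.0]
force: [-0.3, 0.4, -0.7]
opening: 0.304
[ 0.61105697 -0.0904355   0.06269017]
```

View pics/c9.png

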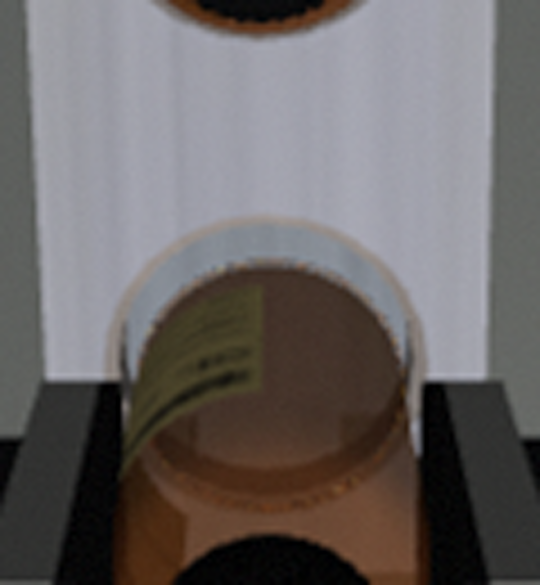

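```bash
python3 -m pendant '[{"twist":[0,0,0],"travel":[-0.001,0.005,0],"gripper":1},{"twist":[0,0,0],"travel":[-0.001,0.005,-0.05],"gripper":1},{"twist":[0,0,0],"travel":[-0.001,0.005,-0.1],"gripper":1},{"twist":[0,0,0],"travel":[-0.001,0.005,-0.155],"gripper":1},{"twist":[0,0,0],"travel":[-0.001,0.005,-0.155],"gripper":1},{"twist":[0,0,0],"travel":[-0.001,0.005,-0.155],"gripper":1}]'
python3 - <<'E'
from h import *; from cell import env
i=env.capture("wrist")["image"];cv2.imwrite("pics/w10.png",i)
s=env.capture("scene")["image"];cv2.imwrite("pics/s10.png",cv2.resize(s[150:250,270:410],None,fx=4,fy=4,interpolation=cv2.INTER_CUBIC))
print(env.get_obs()["ee_pos"],env.get_obs()["torque"])
E
```

```text
clock: 12.95
ee_pos: [0.6106, -0.0896, 0.0392]
tcp_rot: [0.0, 0.985, -0.172, -0.0]
force: [0.2, 0.6, -0.4]
opening: 0.302
[ 0.61068731 -0.08950277  0.0393621 ] [-0.00823811  0.02168941  0.04629025]
```

View pics/s10.png

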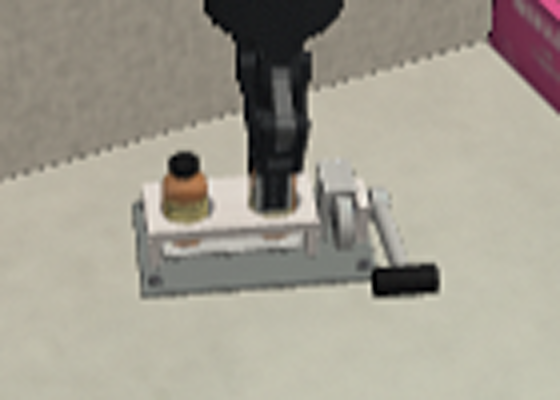

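View pics/w10.png

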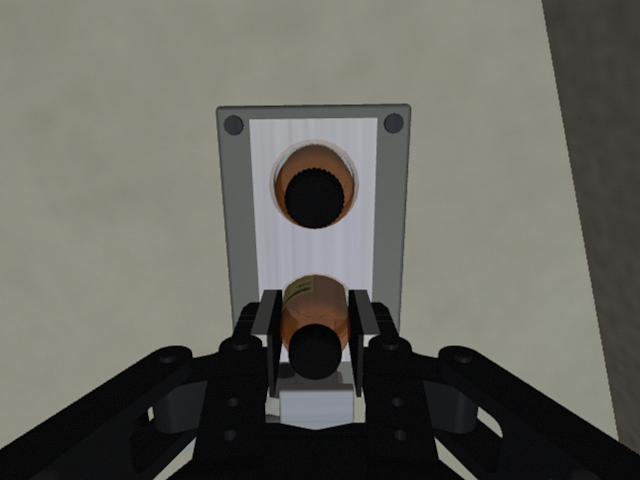

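```bash
python3 -m pendant '[{"twist":[0,0,0],"travel":[0,0,-0.005],"gripper":0},{"twist":[0,0,0],"travel":[0,0,-0.005],"gripper":-0.2},{"twist":[0,0,0],"travel":[0,0,-0.005],"gripper":-0.5},{"twist":[0,0,0],"travel":[0,0,-0.005],"gripper":-1},{"twist":[0,0,0],"travel":[0,0,0.1],"gripper":-1},{"twist":[0,0,0],"travel":[0,0,0.4],"gripper":-1},{"twist":[0,0,0],"travel":[-0.1,-0.03,0.7],"gripper":-1},{"twist":[0,0,0.2],"travel":[-0.5,-0.16,0.8],"gripper":-1},{"twist":[0,0,0.43],"travel":[-0.8,-0.26,0.8],"gripper":-1}]'
python3 - <<'E'
from h import *; from cell import env
i=env.capture("wrist")["image"];cv2.imwrite("pics/w11.png",i)
s=env.capture("scene")["image"];cv2.imwrite("pics/s11.png",cv2.resize(s[150:250,270:410],None,fx=4,fy=4,interpolation=cv2.INTER_CUBIC))
print(env.get_obs()["joint_pos"].round(2))
E
```

```text
clock: 14.18
ee_pos: [0.4898, -0.1296, 0.1615]
tcp_rot: [0.0, 1.0, -0.001, 0.002]
force: [0.5, -0.5, -0.3]
opening: 0.996
[-0.24  0.3   0.5   1.99 -0.19  0.89  0.35]
```

View pics/s11.png

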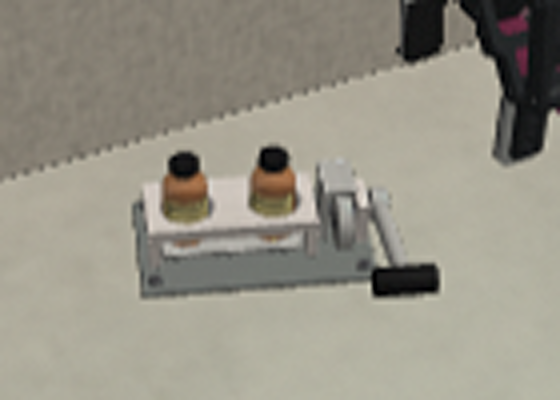

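View pics/w11.png

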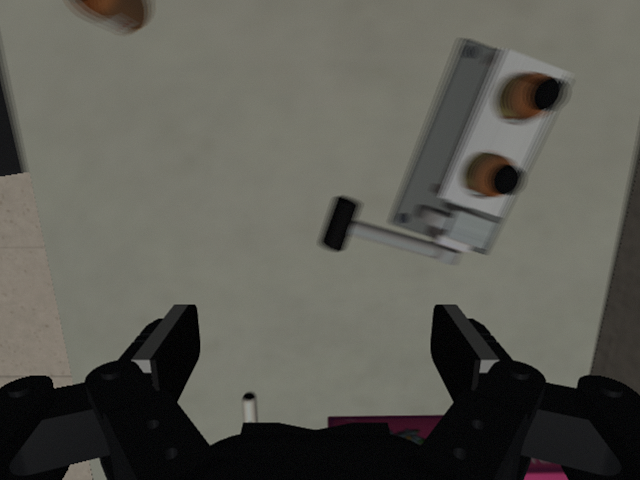

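```bash
python3 -m pendant '[{"twist":[0,0,0.25],"travel":[0.05,0.02,0],"gripper":-1},{"twist":[0,0,0.5],"travel":[0.08,0.03,0],"gripper":-1},{"twist":[0,0,0.75],"travel":[0.1,0.04,0],"gripper":-1},{"twist":[0,0,1],"travel":[0.136,0.04,0],"gripper":-1},{"twist":[0,0,1],"travel":[0.136,0.04,0],"gripper":-1}]'
python3 -m pendant '[{"twist":[0,0,0.22],"travel":[0,0,0],"gripper":-1},{"twist":[0,0,0.44],"travel":[0,0,0],"gripper":-1},{"twist":[0,0,0.57],"travel":[0,0,0],"gripper":-1},{"twist":[0,0,0.57],"travel":[0,0,0],"gripper":-1},{"twist":[0,0,0.57],"travel":[0,0,0],"gripper":-1},{"twist":[0,0,0.57],"travel":[0,0,0],"gripper":-1}]'
python3 - <<'E'
from h import *; from cell import env
o=env.get_obs();p=o["ee_pos"];print(p,o["joint_pos"].round(2))
c=env.capture("wrist");K,T=c["intrinsics"],c["T"];i=c["image"];np.savez("w12.npz",K=K,T=T)
cv2.imwrite("pics/w12.png",i)
print(proj(K,T,(.5107,-.1233,.038)),proj(K,T,(.5899,-.1512,.024)),2*np.degrees(np.arctan2(o["tcp_rot"][2],o["tcp_rot"][1])))
E
```

```text
clock: 14.9
ee_pos: [0.5119, -0.1226, 0.16]
tcp_rot: [0.0, 0.925, 0.379, 0.001]
force: [-0.3, -0.6, -0.7]
opening: 1.005
clock: 15.65
ee_pos: [0.5111, -0.1225, 0.1594]
tcp_rot: [0.0, 0.819, 0.574, -0.0]
force: [0.7, 0.6, 0.1]
opening: 1.001
[ 0.51112168 -0.12245028  0.15936773] [-0.05  0.32  0.23  1.93 -0.09  0.9   1.46]
[312.29361734 229.26388503] [313.47909677 327.22723244] 70.08296469892163
```

View pics/w12.png

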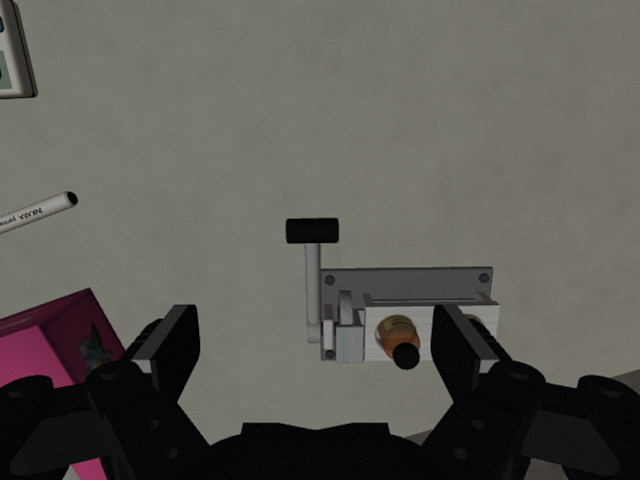

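```bash
python3 -m pendant '[{"twist":[0,0,0],"travel":[-0.003,-0.005,-0.35],"gripper":-1},{"twist":[0,0,0],"travel":[-0.003,-0.005,-0.7],"gripper":-1},{"twist":[0,0,0],"travel":[-0.003,-0.005,-0.9],"gripper":-1},{"twist":[0,0,0],"travel":[-0.003,-0.005,-0.95],"gripper":-1},{"twist":[0,0,0],"travel":[-0.003,-0.005,-0.95],"gripper":-1},{"twist":[0,0,0],"travel":[-0.003,-0.005,-0.95],"gripper":1},{"twist":[0,0,0],"travel":[-0.003,-0.005,-0.95],"gripper":1},{"twist":[0,0,0],"travel":[-0.003,-0.005,-0.95],"gripper":1},{"twist":[0,0,0],"travel":[-0.003,-0.005,-0.95],"gripper":1},{"twist":[0,0,0],"travel":[-0.003,-0.005,-0.95],"gripper":1}]' 60
python3 - <<'E'
from h import *; from cell import env
o=env.get_obs();print(o["ee_pos"],o["force"],o["torque"])
cv2.imwrite("pics/w13.png",env.capture("wrist")["image"])
s=env.capture("scene")["image"];cv2.imwrite("pics/s13.png",cv2.resize(s[150:250,270:410],None,fx=4,fy=4,interpolation=cv2.INTER_CUBIC))
E
```

```text
clock: 16.95
ee_pos: [0.5107, -0.1242, 0.0177]
tcp_rot: [0.001, 0.818, 0.575, 0.0]
force: [-2.4, -1.9, 5.6]
opening: 0.41
[ 0.51071679 -0.12421856  0.01772444] [-2.35344563 -1.90858261  5.58077248] [-0.55113055  0.5267522   0.19261324]
```

View pics/w13.png

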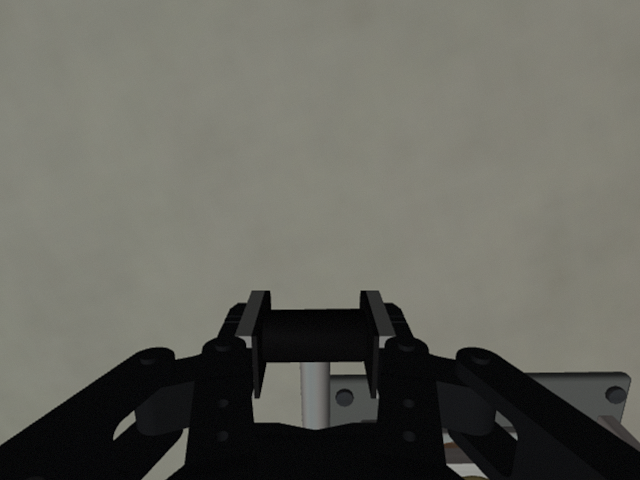

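View pics/s13.png

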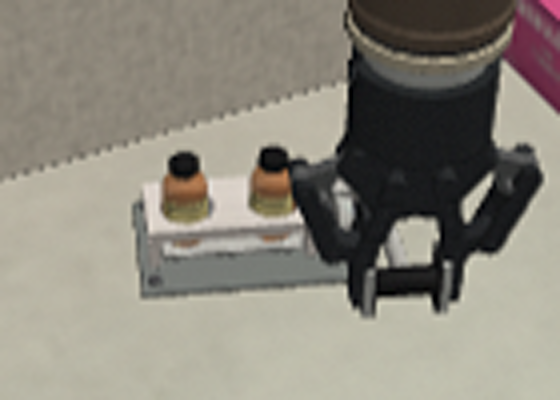

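```bash
python3 -m pendant '[{"twist":[0,0,0],"travel":[0.01,-0.003,0.046],"gripper":1},{"twist":[0,0,0],"travel":[0.024,-0.008,0.095],"gripper":1},{"twist":[0,0,0],"travel":[0.042,-0.015,0.14],"gripper":1},{"twist":[0,0,0],"travel":[0.064,-0.022,0.185],"gripper":1},{"twist":[0,0,0],"travel":[0.089,-0.031,0.227],"gripper":1},{"twist":[0,0,0],"travel":[0.117,-0.041,0.266],"gripper":1},{"twist":[0,0,0],"travel":[0.117,-0.041,0.266],"gripper":1}]' 60
python3 - <<'E'
from h import *; from cell import env
o=env.get_obs();print(o["ee_pos"],o["force"],o["torque"])
cv2.imwrite("pics/w14.png",env.capture("wrist")["image"])
s=env.capture("scene")["image"];cv2.imwrite("pics/s14.png",cv2.resize(s[150:250,270:410],None,fx=4,fy=4,interpolation=cv2.INTER_CUBIC))
E
```

```text
clock: 17.92
ee_pos: [0.5273, -0.1299, 0.0571]
tcp_rot: [-0.001, 0.818, 0.575, -0.001]
force: [-4.7, -3.8, -0.1]
opening: 0.409
[ 0.52728365 -0.12986046  0.05712341] [-4.74415634 -3.8474203  -0.08891089] [-0.89389134  0.91431941  0.1560374 ]
```

View pics/w14.png

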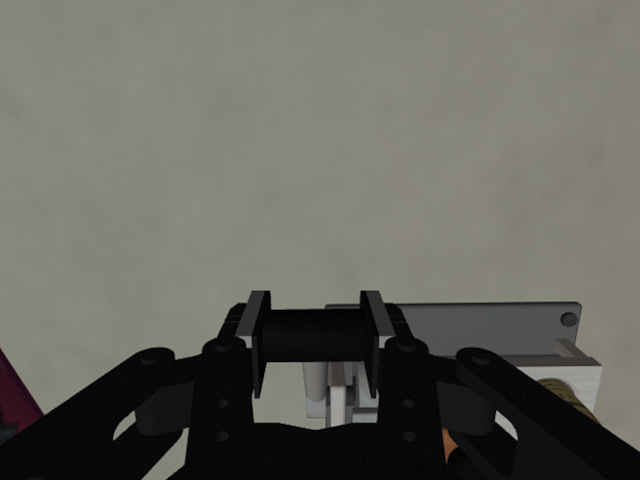

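View pics/s14.png

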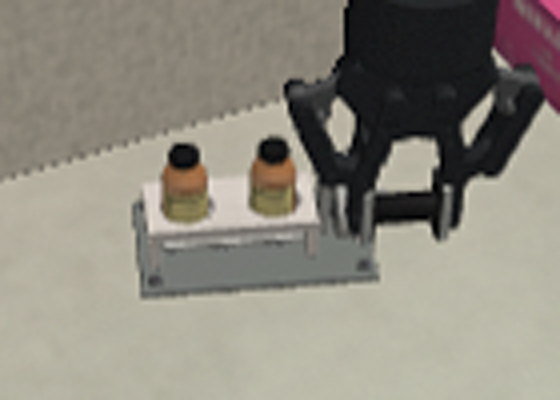

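```bash
python3 -m pendant '[{"twist":[0,0,0],"travel":[0.032,-0.011,0.036],"gripper":1},{"twist":[0,0,0],"travel":[0.066,-0.023,0.07],"gripper":1},{"twist":[0,0,0],"travel":[0.103,-0.036,0.1],"gripper":1},{"twist":[0,0,0],"travel":[0.142,-0.05,0.127],"gripper":1},{"twist":[0,0,0],"travel":[0.183,-0.064,0.149],"gripper":1},{"twist":[0,0,0],"travel":[0.226,-0.08,0.168],"gripper":1},{"twist":[0,0,0],"travel":[0.27,-0.095,0.182],"gripper":1},{"twist":[0,0,0],"travel":[0.316,-0.111,0.193],"gripper":1},{"twist":[0,0,0],"travel":[0.362,-0.127,0.199],"gripper":1},{"twist":[0,0,0],"travel":[0.405,-0.142,0.202],"gripper":1}]' 60
python3 -m pendant '[{"twist":[0,0,0],"travel":[0,0,0],"gripper":1},{"twist":[0,0,0],"travel":[0,0,0],"gripper":1},{"twist":[0,0,0],"travel":[0,0,0],"gripper":1}]' 60
python3 - <<'E'
from h import *; from cell import env
o=env.get_obs();p=o["ee_pos"];print(p,o["force"],o["torque"])
x=np.array([.943,-.332]);d=p[:2]-[.5107,-.1242];print("dx'",d@x,"dz",p[2]-.0177)
cv2.imwrite("pics/w15.png",env.capture("wrist")["image"])
s=env.capture("scene")["image"];cv2.imwrite("pics/s15.png",cv2.resize(s[130:240,270:410],None,fx=5,fy=5,interpolation=cv2.INTER_CUBIC))
E
```

```text
clock: 19.27
ee_pos: [0.5894, -0.1515, 0.0889]
tcp_rot: [0.001, 0.818, 0.575, 0.0]
force: [-4.5, -3.2, 8.0]
opening: 0.41
clock: 19.65
ee_pos: [0.5894, -0.1515, 0.0889]
tcp_rot: [0.001, 0.818, 0.575, 0.0]
force: [-4.9, -3.2, 9.2]
opening: 0.41
[ 0.58944937 -0.15151894  0.08885241] [-4.85312521 -3.20472961  9.16445453] [-0.74168199  0.84577415  0.20816299]
dx' 0.08333054753925889 dz 0.071152409689002
```

View pics/w15.png

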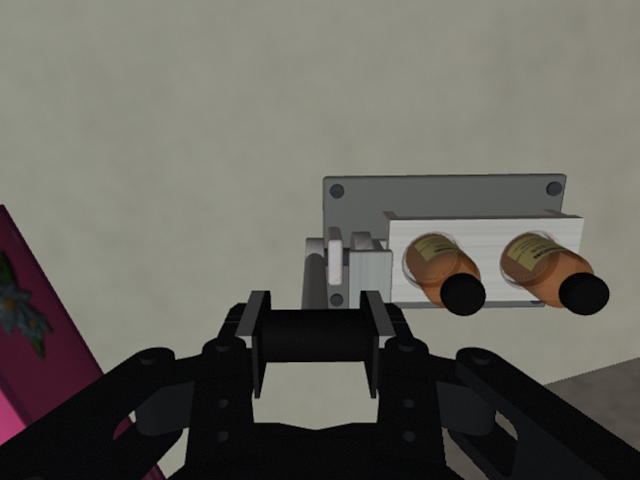

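View pics/s15.png

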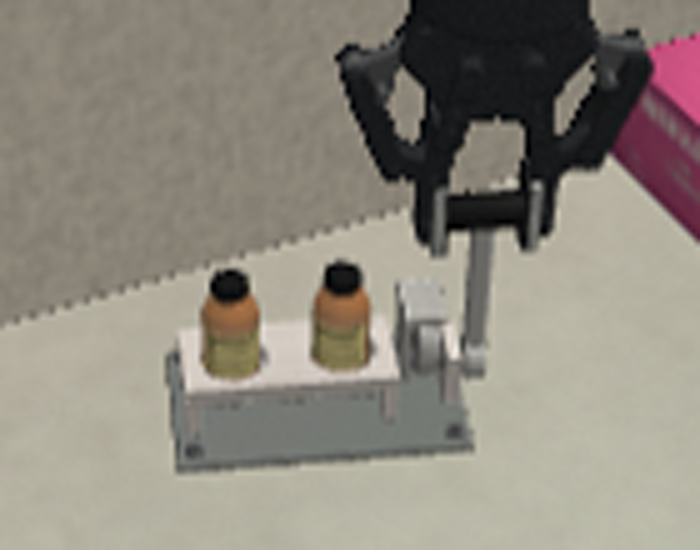

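```bash
python3 - <<'E'
from h import *; from cell import env
c=env.capture("wrist");K,T=c["intrinsics"],c["T"];i=c["image"]
o=np.array([240,150]);g=lambda q:((q-o+.5)*3-.5).round(0)
for z in(.024,.06,.1):print(z,g(proj(K,T,(.5899,-.1512,z))))
cv2.imwrite("pics/c16.png",cv2.resize(i[150:340,240:490],None,fx=3,fy=3,interpolation=cv2.INTER_CUBIC))
t=env.capture("top");cv2.imwrite("pics/t16.png",t["image"])
E
```

```text
0.024 [223. 319.]
0.06 [223. 393.]
0.1 [222. 516.]
```

View pics/c16.png

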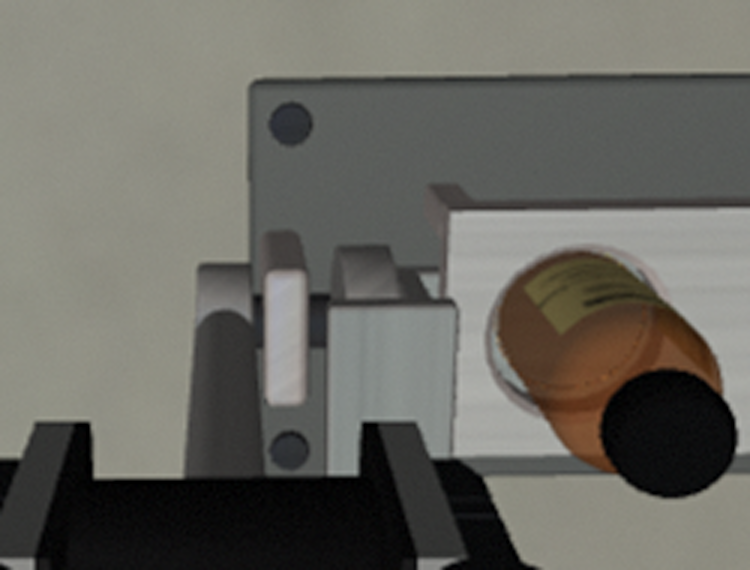

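View pics/t16.png

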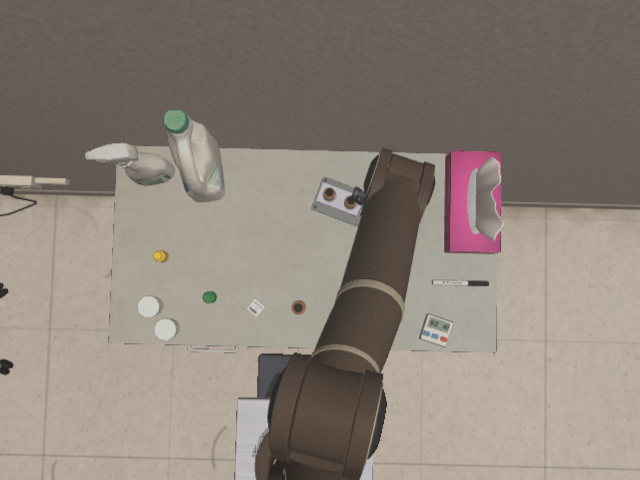

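```bash
python3 - <<'E'
from cell import env
o=env.get_obs();print(o["clock"],o["opening"],o["ee_pos"]);print(env.sign_off())
E
```

```text
19.85 0.4082833027343798 [ 0.58943483 -0.15149212  0.08883033]
the job is handed in; nothing more can be done
None
```

I put the two small amber black-capped bottles upright into the left and right bores and let go of each with the lever still down. I then took the lever grip by its ends, swung it upright, and handed the job in at 19.85 s while still holding it.

- **Bottles:** the last pictures show both standing upright in their bores and raised clear of the guide plate.
- **Lever:** a circle fit to the grip's path puts it about 0.3° from upright. The wrist view shows the rod straight over the shaft.
- **Grip:** the opening held steady at 0.41 with no slip. The readings were about 9 N vertically and 6 N sideways, which I took to be mostly gripping offset.
- **Other things:** the cover-glass box, dropper bottle, marker and the green and yellow look-alikes are where they were.

**Disagreements:**
- The top and wrist cameras differed by about 2 mm on the bottle positions.
- The second bottle sat about 1.7 mm off centre in the jaws, and I corrected for that before lowering it into its bore.

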